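# Free the skewed socket tray

### The job

The socket tray has been put back crooked in the loose tool drawer: one end is up on the divider and its corners are caught under the folded-in rims. Push it round square and back off the divider until it drops flat on the drawer's floor, then lift it out level by its handle and set it down gently in the middle of the black rubber mat, lined up with the mat. Leave everything else where it is.

Things in the scene. Friction and masses are not known exactly. Their poses are not given: they have to be found in the camera images.
- tray: Socket tray: open dark sheet-steel tray, 100 mm wide (its x), 190 long (its y), walls 30 high, with fixed steel sockets up to 53 high, the big ones at its -y end. 0.5 to 0.85 kg, centre of mass about 15 mm towards -y. Origin: middle of its underside, z up. At the start it is turned 15 to 21 degrees counter-clockwise from the drawer, its +y end tipped up 9 degrees onto the divider.
- tray_handle (a point): Middle of the tray's carrying handle: a round bar of 14 mm diameter, 176 mm long, along the tray's y, its axis 95 mm above the tray's underside; axes as the tray's. Two flat posts, 16 mm wide in x and 4 thick, 82 mm either side of this point, run from the tray's floor to the bar. Between the posts it is free below the bar down to the sockets.
- tray_handle_end (a point): Point on the axis of the same bar, 80 mm from its middle towards +y: the end that is raised at the start, about 27 mm higher than when flat. The bar and its post end 8 mm and 4 mm beyond it. Pushed sideways here, the tray swings about its low end.
- drawer: Grey steel drawer, fixed on the bench. Origin: on its underside below the middle of the tray's bay; y along its length, z up. Floor 3 mm thick. The bay is 170 mm wide (x), 198 long (y -99 to +99). Front panel at y -99 mm: 88 high, 10 thick, with a pull outside. Beyond the divider a small bay with bystanders reaches y +202 mm. The square tray's y points along the drawer's y, 8 mm to spare in all.
- drawer_rim (a point): Middle of the drawer's mouth above the tray's bay, level with the top of its sides, 74 mm above the drawer's underside. The top edges of both long sides are folded inward 22 mm (3 mm thick), so the mouth is only 126 mm wide (63 mm to either side in x): the tray passes only when about square and central. Axes as the drawer's.
- drawer_divider (a point): Middle of the top edge of the divider, a plain 3 mm sheet across the drawer at y +99 mm, its top 30 mm above the drawer's underside (27 mm above the floor). At the start the tray's raised corner overlaps it by 15 to 22 mm.
- mat: Black ribbed rubber mat, fixed on the bench, 220 mm (its x) by 320 mm (its y), 3 mm thick. Origin: middle of its underside. The tray's long side goes along the mat's long side, either way round. It lies on the other side of the robot's x axis from the drawer.
- tape: Bystander, loose: roll of masking tape, 84 mm across, 25 high, in the drawer's small bay.
- sandblock: Bystander, loose: black sanding block with a pale sole 90x68x25 mm, in the drawer's small bay.
- coldchisel: Bystander, loose: black cold chisel, 210 mm long, lying on the bench between drawer and mat.
- hammer: Bystander, loose: claw hammer lying on the bench.
- tin: Bystander, loose: round tin, 86 mm across, 95 high.
- jar: Bystander, loose: jar, 68 mm across, 85 high.
Mind the look-alikes: they are no part of the job. Leave any pink or purple look-alike of the tray alone.

How it is judged:
By the outcome, as a careful person would: the job done as asked, in the order asked, and still so for the second after the job is handed in, with the robot touching nothing.
It also fails if it takes over 67 s, if anything falls off the work surface, if the arm or the gripper's body presses on something with over 40 N, if the wrist force passes 120 N, or if a joint passes its speed limit or range.

### The arm

A 6-joint arm with a two-finger parallel gripper is mounted at the origin on the work surface. World frame = base frame: x ahead of the robot, y to its left, z up, the work surface at z = 0. Lengths are in m, angles in rad, forces in N, time in s.
With the tool pointing down it reaches from about 0.325 to 0.9 m from the base axis. Payload 6.1 kg.
Tool frame: the origin (TCP) lies at the very end of the fingers, on their centre line; the grasp point (between the pads) lies 19 mm behind it; z points along the fingers, y is the line along which they close (so a half turn about z gives the same grasp; the last joint's range is limited). The gripper opens to 85 mm and grips with 20 to 120 N. Pads are 22 mm wide; open, the fingers measure 114 mm over their backs; the gripper's body (76 mm by 85 mm) begins 54 mm behind the grasp point. The pads swing forward as they close: fully open they stand 13 mm farther back than shut.
Start: joints at [1.042, 0.22, 1.526, -0, 1.395, -0.126], TCP at [0.245, 0.575, 0.203] pointing down, gripper open.
Joint ranges: [-2.98, 2.98], [-0.91, 2.08], [0.09, 2.57], [-1.24, 4.39], [0.2, 2.65], [-2.68, 2.68]. Speed limits (rad/s): [2.57, 2.57, 3.01, 3.14, 3.14, 3.14].

### API

Orientations are given as a unit quaternion [w, x, y, z].
In Python, from plant import get_state, cams, r, search_frame, outline_of gives the robot as it stands. The module is installed in compiled form; this text tells all that it offers.
- The arm moves only by the tool step_arm, never from a script. Its argument "series" is a list that holds one entry, the list of rows, each a list of 7 numbers: the opening, from -1 (shut) to 1 (fully open), so that 0 is half open, then the shift along the tool's x, y, z in units of 40 mm (1.0 is 40 mm), then the turn, a rotation vector about the tool's x, y, z in units of 6 degrees (1.0 is 6 degrees). In form: [[[hand, dx, dy, dz, rx, ry, rz], ...]]. A call has 1 to 8 rows; each row shifts and turns the commanded pose from where the row before left it, along the tool's axes as they then stand; what a row does not reach is not made up. A row lasts 1/12 s, in which the tool goes at most 41.7 mm and 7.16 degrees, less where a joint would pass 70% of its speed; a pose out of reach is approached as far as the arm can. A call is refused whole if a number of a shift passes 1 or a number of a turn 1, either way. A call with a gripper value outside its range is refused whole. The fingers move at their own pace and stop on an object; the grip force is fixed at half the most. Time passes only in rows, so rows that do not move let the fingers close. It gives the time, the measured TCP pose, the force, the opening and the grip force at its end, in the units of the state.
- get_state(): the state, without advancing time (a new reading comes with each control period).
- cams.camera(name): name is "scene" or "side" or "wrist"; returns a dict with "pixels" (384x512x3 uint8, blue, green, red), "z_map" (384x512 float32, m along the optical axis (not along the pixel's ray), 0 where there is no reading), "mtx" (3x3 intrinsics, pixels), "world_from_camera" (4x4, takes a point from camera to world coordinates). Camera axes: x right, y down, z forward; pixel columns grow to the right and rows downward; lengths in m; the calibration is good to about 2 mm. A picture is of the moment at which its call begins.
- r.finish_job(): hands the job in; it is judged then, once.
Trained networks look in a picture, given as the dict that the camera call returned (one of the last four; its "shot" number tells which), for a name from the list of things; names that differ only in an ending like _2 or _b are one class to them, and where a whole thing is asked for, a point or a joint stands for the part that bears it (a point fixed in the world has none). Each returns a list of dicts, best first, with "conf" (0 to 1); they miss things now and then, are a little off and sometimes report something else, mostly with a low value. They report only what shows in the picture. A call takes as long as a camera call. They do not tell look-alikes from the thing itself.
- search_frame(target, picture): "centre" ([column, row] in pixels, amid what is visible of it).
- outline_of(target, picture): "pixels" (384x512 bool, what is visible of it) and "centre" ([column, row] in pixels, amid what is visible of it).
The state is a dict: "t": time; "q": joint angles; "qd": joint speeds; "joint_torque": joint torques, N m; "tcp_pos": TCP position; "tool_rot": TCP orientation; "contact_force": force on the tool from outside, world axes, zero at the start; "wrist_torque": the same for the moment, N m; "finger_gap": finger opening in m; "finger_force": force on a finger pad.
Only numpy, scipy, OpenCV 4.12 (cv2) and the standard library are available. Lean on these libraries where they do the work, as an engineer would, in place of code of your own. Each camera call takes 0.05 s, during which the arm holds its last target. There are 200 camera calls.

## Working session

There is one attempt and no reset: what is moved stays moved. The work goes in short steps, Python scripts to look and compute and a tool call to move; the robot and the scene stay as the last step left them, time stands still between calls to the robot, and variables do not carry over. Pictures are saved under pics/ and viewed, at most 10 in all, crops included, and the job is handed in when it is done.

Besides the shell and the picture viewer there is one more tool, called after "Emit:" by a JSON object that holds its "op" and its "data", one argument or row to a line. step_arm: Moves the arm, as the interface text tells. Its arguments: {"type":"object","properties":{"series":{"type":"array"}},"required":["series"]}

```bash
mkdir -p pics
cat > h.py <<'E'
import numpy as np, cv2
from plant import get_state, cams, r, search_frame, outline_of
from scipy.spatial.transform import Rotation as R
def rot(s): q=s["tool_rot"]; return R.from_quat([q[1],q[2],q[3],q[0]])
def cloud(p):
    z=p["z_map"]; K=p["mtx"]; v,u=np.indices(z.shape)
    c=np.stack([(u-K[0,2])/K[0,0]*z,(v-K[1,2])/K[1,1]*z,z],-1)
    T=p["world_from_camera"]; w=c@T[:3,:3].T+T[:3,3]; w[z<=0]=np.nan; return w
def plan(target,yaw=None):
    "print shift (units) in tool axes, and turn units"
    s=get_state(); d=rot(s).inv().apply(np.array(target)-s["tcp_pos"])/0.04
    print("shift units",d.round(2)); return d
E
python3 - <<'E'
from h import *
s=get_state(); print({k:np.round(v,3).tolist() for k,v in s.items()}); print(rot(s).as_matrix().round(2))
ps=[]
for n in ("scene","side"):
    p=cams.camera(n); w=cloud(p); ps.append(p["pixels"])
    print(n,p["world_from_camera"].round(2).tolist(),p["mtx"].round(0).tolist())
    for t in ("tray","tray_handle","tray_handle_end","drawer","drawer_rim","drawer_divider","mat"):
        o=search_frame(t,p)
        for a in o[:3]:
            c=np.round(a["centre"]).astype(int); c=np.clip(c,0,[511,383])
            print(t,round(a["conf"],2),c,w[c[1],c[0]].round(3))
    np.savez(n+".npz",px=p["pixels"],w=w)
    cv2.imwrite(f"pics/{n}0.png",p["pixels"])
E
```

```text
{'t': 0.0, 'q': [1.042, 0.221, 1.528, -0.0, 1.395, -0.126], 'qd': [0.001, 0.001, -0.001, -0.001, -0.001, 0.001], 'joint_torque': [0.001, -49.69, -38.939, -0.0, 0.011, -0.0], 'tcp_pos': [0.245, 0.574, 0.202], 'tool_rot': [-0.0, 0.2, 0.98, -0.001], 'contact_force': [-0.238, -0.121, -0.229], 'wrist_torque': [0.064, -0.02, -0.036], 'finger_force': 0.0, 'finger_gap': 0.086}
[[-0.92  0.39 -0.  ]
 [ 0.39  0.92 -0.  ]
 [ 0.   -0.   -1.  ]]
scene [[0.81, 0.4, -0.43, 1.03], [0.59, -0.58, 0.56, -0.57], [-0.02, -0.71, -0.71, 0.94], [0.0, 0.0, 0.0, 1.0]] [[373.0, 0.0, 257.0], [0.0, 373.0, 193.0], [0.0, 0.0, 1.0]]
tray 0.76 [144 224] [ 0.315 -0.193  0.084]
tray 0.73 [205 277] [ 0.578 -0.217  0.063]
tray 0.72 [223 155] [0.315 0.182 0.1  ]
tray_handle 0.86 [205 277] [ 0.578 -0.217  0.063]
tray_handle 0.72 [224 155] [0.314 0.188 0.096]
tray_handle 0.68 [142 226] [ 0.308 -0.198  0.075]
tray_handle_end 0.77 [201 274] [ 0.54  -0.199  0.021]
tray_handle_end 0.74 [142 228] [ 0.29  -0.191  0.046]
tray_handle_end 0.73 [216 285] [ 0.603 -0.205  0.03 ]
drawer_divider 0.81 [216 286] [ 0.614 -0.214  0.048]
mat 
[... 244 characters left out ...]

tray 0.86 [331 260] [ 0.576 -0.217  0.036]
tray 0.78 [234 296] [ 0.273 -0.211  0.097]
tray 0.6 [316 267] [ 0.533 -0.208  0.024]
tray_handle 0.95 [237 294] [ 0.281 -0.211  0.1  ]
tray_handle 0.83 [168 197] [0.278 0.195 0.089]
tray_handle 0.58 [329 259] [ 0.573 -0.212  0.037]
tray_handle_end 0.86 [167 202] [0.271 0.189 0.077]
tray_handle_end 0.73 [319 222] [ 0.643 -0.084  0.03 ]
tray_handle_end 0.69 [333 264] [ 0.583 -0.222  0.018]
drawer 0.7 [313 265] [ 0.529 -0.199  0.025]
drawer_rim 0.96 [315 269] [ 0.498 -0.238  0.074]
drawer_divider 0.64 [312 270] [ 0.489 -0.237  0.074]
mat 0.61 [246 184] [0.56  0.209 0.002]
mat 0.37 [287 208] [0.605 0.029 0.014]
mat 0.17 [314 264] [ 0.53  -0.201  0.032]
```

View pics/scene0.png

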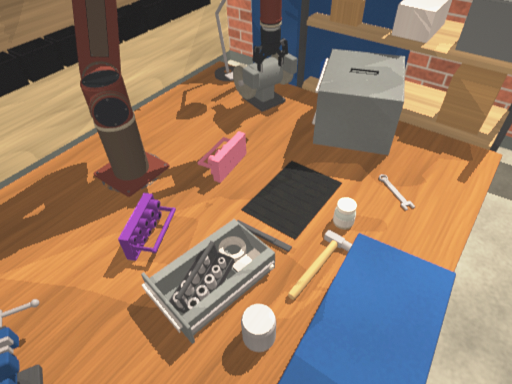

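View pics/side0.png

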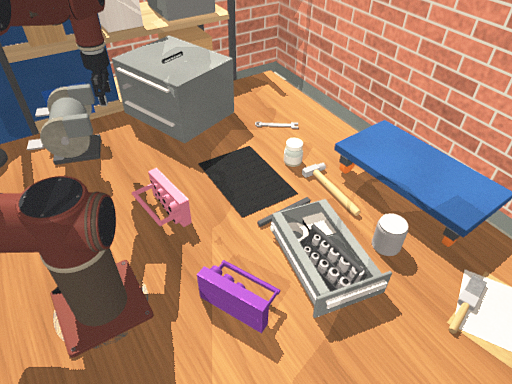

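The scene picture shows three candidates: purple tray (147,226), pink tray (228,157), and the dark tray in the grey drawer (205,277). The dark one is the target. The mat is at (291,198). In the side picture the same tray is at (331,260), with the drawer's pull at (358,290).

Run:
```python
from h import *
im=np.zeros((600,800,3),np.uint8); zt=np.full((300,400),-1.)
# orthographic: 1.25mm/pixel, x 0.3..0.8 -> col, y -0.42..-0.045 -> row (top = +y); resolution 400x300
W=[];P=[]
for n in ("scene","side"):
    d=np.load(n+".npz"); w=d["w"].reshape(-1,3); px=d["px"].reshape(-1,3)
    m=np.isfinite(w).all(1); W.append(w[m]);P.append(px[m])
    mat=m&(w[:,2]>0)&(w[:,2]<.008)&(px.max(1)<60)&(abs(w[:,0]-.58)<.25)&(abs(w[:,1]-.21)<.25)
    (cx,cy),sz,a=cv2.minAreaRect((w[mat,:2]*1000).astype(np.float32)); print(n,"mat",cx,cy,sz,a)
    rim=m&(abs(w[:,2]-.074)<.005)&(abs(w[:,0]-.55)<.25)&(abs(w[:,1]+.2)<.22)&(px.max(1).astype(int)-px.min(1)<40)
    (cx,cy),sz,a=cv2.minAreaRect((w[rim,:2]*1000).astype(np.float32)); print(n,"rim",rim.sum(),cx,cy,sz,a)
    top=m&(w[:,2]>.09)&(w[:,2]<.16)&(abs(w[:,0]-.56)<.15)&(abs(w[:,1]+.21)<.13); print(n,"high pts",top.sum(),w[top][::max(1,top.sum()//12)].round(3).tolist())
W=np.concatenate(W);P=np.concatenate(P)
o=np.argsort(W[:,2]);W=W[o];P=P[o]
m=(W[:,0]>.3)&(W[:,0]<.8)&(W[:,1]>-.42)&(W[:,1]<-.045); W=W[m];P=P[m]
for w,p in zip(W,P): cv2.circle(im,(int((w[0]-.3)*1600),int((-.045-w[1])*1600)),2,tuple(map(int,p)),-1)
# tint high
for w in W[(W[:,2]>.09)&(W[:,2]<.16)]: cv2.circle(im,(int((w[0]-.3)*1600),int((-.045-w[1])*1600)),2,(0,0,255),-1)
for w in W[abs(W[:,2]-.074)<.004]: cv2.circle(im,(int((w[0]-.3)*1600),int((-.045-w[1])*1600)),1,(0,255,0),-1)
cv2.imwrite("pics/top0.png",im)
```

```text
scene mat 576.8086547851562 237.12548828125 (314.8115539550781, 213.06442260742188) 89.73776245117188
scene rim 2378 545.1727905273438 -211.03634643554688 (411.6806335449219, 362.7025146484375) 28.61762237548828
scene high pts 384 [[0.551, -0.149, 0.13], [0.554, -0.169, 0.127], [0.562, -0.175, 0.126], [0.558, -0.195, 0.123], [0.564, -0.21, 0.123], [0.567, -0.222, 0.117], [0.574, -0.237, 0.118], [0.575, -0.251, 0.113], [0.578, -0.265, 0.11], [0.579, -0.281, 0.11], [0.581, -0.295, 0.107], [0.585, -0.31, 0.107]]
side mat 576.3353271484375 237.76205444335938 (321.24981689453125, 217.20431518554688) 89.8761215209961
side rim 2335 633.5440673828125 -206.15530395507812 (334.4642639160156, 326.8825988769531) 76.65641021728516
side high pts 418 [[0.551, -0.148, 0.132], [0.547, -0.162, 0.128], [0.548, -0.167, 0.12], [0.554, -0.188, 0.125], [0.559, -0.206, 0.124], [0.564, -0.224, 0.123], [0.562, -0.233, 0.112], [0.565, -0.252, 0.115], [0.571, -0.269, 0.113], [0.576, -0.286, 0.112], [0.569, -0.293, 0.103], [0.57, -0.307, 0.102], [0.463, -0.317, 0.09]]
```

View pics/top0.png

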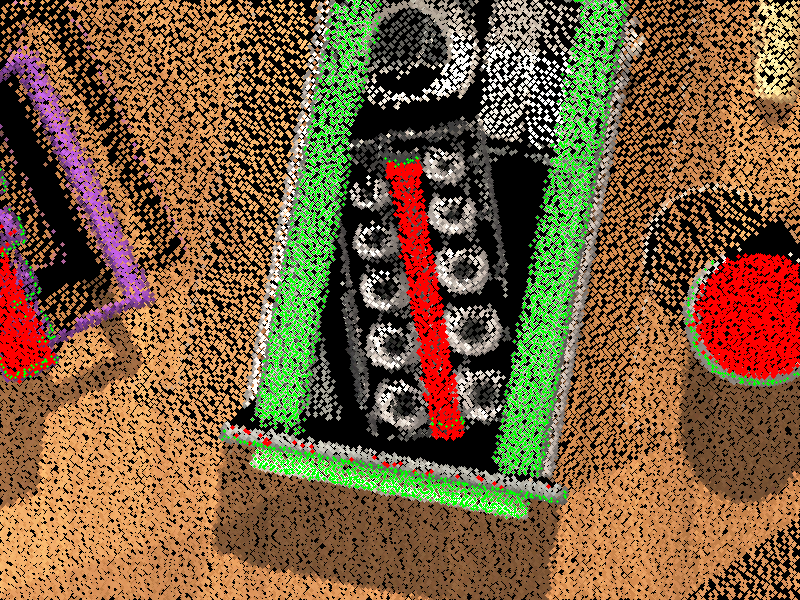

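```bash
cat > fit.py <<'E'
from h import *
from scipy.optimize import minimize_scalar
def drawer(W):
    "rim points, seen from above -> yaw and mouth centre"
    m=(abs(W[:,2]-.074)<.004)&(W[:,1]>-.34)&(W[:,1]<-.03)
    A=W[m,:2]; A=A[(abs(A[:,0]-.55-.18*(A[:,1]+.22))<.12)]
    best=None
    for th in np.radians(np.arange(-14,-6,.1)):
        ex=np.array([np.cos(th),np.sin(th)]); u=A@ex
        h,e=np.histogram(u,bins=np.arange(.4,.8,.001)); sc=(h.astype(float)**2).sum()
        if best is None or sc>best[0]: best=(sc,th,h,e)
    _,th,h,e=best; on=e[:-1][h>h.max()*.35]
    return np.degrees(th),on
E
python3 - <<'E'
from fit import *
W=np.concatenate([ (lambda w:w[np.isfinite(w).all(1)])(np.load(n+".npz")["w"].reshape(-1,3)) for n in ("scene","side")])
th,on=drawer(W); print(th,(on*1000).round().tolist())
t=np.radians(th); ex=np.array([np.cos(t),np.sin(t)]); ey=np.array([-ex[1],ex[0]])
# front panel: z~.088
m=(abs(W[:,2]-.088)<.003)&(abs(W[:,0]-.53)<.15)&(W[:,1]<-.29)&(W[:,1]>-.38); v=W[m,:2]@ey; print("front",np.percentile(v,[5,50,95]))
m=(W[:,2]>.1)&(W[:,2]<.14)&(abs(W[:,0]-.57)<.05)&(W[:,1]<-.13)&(W[:,1]>-.34); H=W[m]
c=H.mean(0);u,s,vt=np.linalg.svd(H-c,full_matrices=False); d=vt[0]*np.sign(vt[0][1]); k=(H-c)@d
print("bar mean",c,"dir",d,"yaw",np.degrees(np.arctan2(-d[0],d[1])),"pitch",np.degrees(np.arcsin(d[2])),"ends",c+d*k.min(),c+d*k.max(),k.max()-k.min())
E
```

```text
-10.700000000000012 [507.0, 508.0, 509.0, 510.0, 511.0, 512.0, 513.0, 514.0, 515.0, 516.0, 517.0, 518.0, 519.0, 520.0, 521.0, 522.0, 523.0, 524.0, 525.0, 526.0, 527.0, 528.0, 529.0, 530.0, 531.0, 532.0, 533.0, 534.0, 535.0, 536.0, 537.0, 660.0, 661.0, 662.0, 663.0, 664.0, 665.0, 666.0, 667.0, 668.0, 669.0, 670.0, 671.0, 672.0, 673.0, 674.0, 675.0, 676.0, 677.0, 678.0, 679.0, 680.0, 681.0, 682.0, 683.0, 684.0, 685.0, 686.0, 687.0, 688.0, 689.0]
front [-0.23169414 -0.22759163 -0.22278521]
bar mean [ 0.56592912 -0.23261251  0.11561472] dir [-0.16639948  0.97705731  0.1329294 ] yaw 9.66512768228919 pitch 7.638904185210987 ends [ 0.58072681 -0.31950092  0.10379348] [ 0.55123508 -0.14633264  0.12735316] 0.1772345093313678
```

Emit:
{"op": "step_arm", "data": {
  "series": [
    [[0, 0, -1, 0, 0, 0, 0], [0, 0, -1, 0, 0, 0, 0], [0, 0, -1, 0, 0, 0, 0], [0, 0, -1, 0, 0, 0, 0], [0, 0, -1, 0, 0, 0, 0], [0, 0, -1, 0, 0, 0, 0], [0, 0, -1, 0, 0, 0, 0], [0, 0, -1, 0, 0, 0, 0]]
  ]
}}

```text
t: 1.47
tcp_pos: [0.1187, 0.2791, 0.203]
tool_rot: [0.0, 0.2, 0.98, -0.0]
contact_force: [0.4, -0.9, 1.2]
finger_gap: 0.0428
finger_force: 0.0
```

Emit:
{"op": "step_arm", "data": {
  "series": [
    [[0, -0.95, 0, 0, 0, 0, 0], [0, -0.95, 0, 0, 0, 0, 0], [0, -0.95, 0, 0, 0, 0, 0], [0, -0.95, -0.3, 0, 0, 0, 0], [0, -0.9, -0.4, 0, 0, 0, 0], [0, -0.9, -0.4, 0, 0, 0, 0], [0, -0.9, -0.4, 0, 0, 0, 0], [0, -0.9, -0.4, 0, 0, 0, 0]]
  ]
}}

```text
t: 2.13
tcp_pos: [0.3633, 0.0927, 0.2039]
tool_rot: [0.001, 0.2, 0.98, 0.0]
contact_force: [0.5, 1.1, -1.1]
finger_gap: 0.0424
finger_force: 0.0
```

Emit:
{"op": "step_arm", "data": {
  "series": [
    [[0, -0.8, -0.5, 0, 0, 0, 0], [0, -0.8, -0.5, 0, 0, 0, 0], [0, -0.8, -0.5, 0, 0, 0, 0], [0, -0.8, -0.5, 0, 0, 0, 0], [0, -0.8, -0.5, 0, 0, 0, 0], [0, 0, 0, 0, 0, 0, 1], [0, 0, 0, 0, 0, 0, 1], [0, 0, 0, 0, 0, 0, 1]]
  ]
}}

```text
t: 2.8
tcp_pos: [0.4702, -0.061, 0.2031]
tool_rot: [-0.0, 0.354, 0.935, 0.0]
contact_force: [-0.3, 0.3, -0.2]
finger_gap: 0.0428
finger_force: 0.0
```

Emit:
{"op": "step_arm", "data": {
  "series": [
    [[0, 0, 0, 0, 0, 0, 1], [0, 0, 0, 0, 0, 0, 1], [0, 0, 0, 0, 0, 0, 1], [0, 0, 0, 0, 0, 0, 1], [0, 0, 0, 0, 0, 0, 1], [0, 0, 0, 0, 0, 0, 1], [0, 0, 0, 0, 0, 0, 1], [0, 0, 0, 0, 0, 0, 1]]
  ]
}}

```text
t: 3.47
tcp_pos: [0.4701, -0.0601, 0.2036]
tool_rot: [0.0, 0.703, 0.711, 0.0]
contact_force: [0.3, 0.6, -0.3]
finger_gap: 0.0427
finger_force: 0.0
```

```bash
cat >> h.py <<'E'
TH=np.radians(-10.7); EX=np.array([np.cos(TH),np.sin(TH),0]); EY=np.array([-EX[1],EX[0],0]); C=np.array([.565,-.2326,0])
def where():
    s=get_state(); M=rot(s).as_matrix(); p=s["tcp_pos"]-C
    print("t",round(s["t"],2),"tcp",np.round(s["tcp_pos"],4),"drawer xy",round(p@EX,4),round(p@EY,4),"tooly yaw",np.degrees(np.arctan2(M[1,1],M[0,1])).round(1),"down",M[2,2].round(4),"F",np.round(s["contact_force"],1),"gap",round(s["finger_gap"],4))
    return s
E
python3 -c "
from h import *
where(); plan([.556,-.174,.1])"
```

```text
t 3.47 tcp [ 0.4701 -0.0601  0.2036] drawer xy -0.1253 0.1519 tooly yaw 0.6 down -1.0 F [ 0.3  0.6 -0.3] gap 0.0427
shift units [-2.87  2.11  2.59]
```

Emit:
{"op": "step_arm", "data": {
  "series": [
    [[0, -0.72, 0.53, 0, 0, 0, 0], [0, -0.72, 0.53, 0, 0, 0, 0], [0, -0.72, 0.53, 0, 0, 0, 0], [0, -0.72, 0.53, 0, 0, 0, 0], [0, 0, 0, 0, 0, 0, 0.9], [0, 0, 0, 0, 0, 0, 1], [0, 0, 0, 0, 0, 0, 0], [0, 0, 0, 0, 0, 0, 0]]
  ]
}}

```text
t: 4.13
tcp_pos: [0.5566, -0.1739, 0.2033]
tool_rot: [-0.0, 0.768, 0.641, -0.0]
contact_force: [-0.2, 0.2, -0.3]
finger_gap: 0.0426
finger_force: 0.0
```

```bash
python3 -c "
from h import *
where(); plan([.556,-.174,.1])
p=cams.camera('wrist'); cv2.imwrite('pics/w1.png',p['pixels'])
w=cloud(p)
for t in ('tray_handle','tray_handle_end','tray'):
  for a in search_frame(t,p)[:2]:
    c=np.clip(np.round(a['centre']).astype(int),0,[511,383]); print(t,a['conf'],c,w[c[1],c[0]])
W=w[np.isfinite(w).all(2)]
m=(W[:,2]>.1)&(W[:,2]<.137)&(abs(W[:,0]-.57)<.05)&(W[:,1]<-.13)&(W[:,1]>-.34); H=W[m]
print(m.sum(),[(round(y,2),H[abs(H[:,1]-y)<.006].mean(0).round(4)) for y in np.arange(-.32,-.13,.03) if (abs(H[:,1]-y)<.006).any()])
"
```

```text
t 4.13 tcp [ 0.5566 -0.1739  0.2033] drawer xy -0.0191 0.0561 tooly yaw -10.3 down -1.0 F [-0.2  0.2 -0.3] gap 0.0426
shift units [-0.   -0.01  2.58]
tray_handle 0.75 [ 53 220] [ 0.30810008 -0.18250277  0.0805561 ]
tray_handle 0.73 [265 192] [ 0.56388465 -0.21254896  0.0220521 ]
tray_handle_end 0.64 [263 192] [ 0.56164048 -0.20518668  0.04307893]
tray_handle_end 0.58 [ 55 217] [ 0.30729407 -0.18076463  0.07513055]
tray 0.65 [ 51 218] [ 0.30660956 -0.17966982  0.08034785]
tray 0.64 [263 194] [ 0.56314099 -0.18153929  0.12189418]
1824 [(np.float64(-0.32), array([ 0.5768, -0.3162,  0.1052])), (np.float64(-0.29), array([ 0.5738, -0.2897,  0.1093])), (np.float64(-0.26), array([ 0.57  , -0.2599,  0.1136])), (np.float64(-0.23), array([ 0.5649, -0.2299,  0.1185])), (np.float64(-0.2), array([ 0.5597, -0.1999,  0.1233])), (np.float64(-0.17), array([ 0.5547, -0.1698,  0.1282])), (np.float64(-0.14), array([ 0.5544, -0.1457,  0.1152]))]
```

View pics/w1.png

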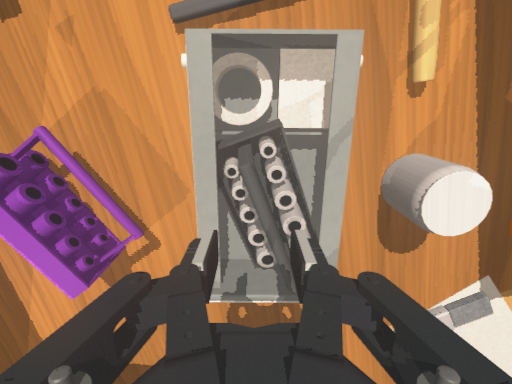

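The wrist picture shows the dark tray (265,195) inside the drawer rims, with the bar lying between the finger tips (205–300, 240). The purple look-alike is at (70,215). I'll descend to straddle the bar at its raised end.

Emit:
{"op": "step_arm", "data": {
  "series": [
    [[0, 0, 0, 0.5, 0, 0, 0], [0, 0, 0, 0.7, 0, 0, 0], [0, 0, 0, 0.7, 0, 0, 0], [0, 0, 0, 0.6, 0, 0, 0], [-0.2, 0, 0, 0, 0, 0, 0], [-0.2, 0, 0, 0, 0, 0, 0]]
  ]
}}

```text
t: 4.83
tcp_pos: [0.5556, -0.1731, 0.1025]
tool_rot: [-0.001, 0.768, 0.64, -0.001]
contact_force: [0.1, -0.8, 0.5]
finger_gap: 0.0342
finger_force: 0.0
```

Emit:
{"op": "step_arm", "data": {
  "series": [
    [[-0.2, 0, 0.1, 0, 0, 0, 0], [-0.2, 0, 0.1, 0, 0, 0, 0], [-0.2, 0, 0.1, 0, 0, 0, 0], [-0.2, 0, 0.1, 0, 0, 0, 0], [-0.2, 0, 0.1, 0, 0, 0, 0], [-0.2, 0, 0.1, 0, 0, 0, 0]]
  ]
}}

```text
t: 5.33
tcp_pos: [0.5811, -0.1785, 0.104]
tool_rot: [0.0, 0.769, 0.64, 0.0]
contact_force: [0.8, 0.2, 0.3]
finger_gap: 0.0337
finger_force: 0.0
```

```bash
cat >> h.py <<'E'
def bar():
    W=[]
    for n in ("scene","side"):
        w=cloud(cams.camera(n)).reshape(-1,3); W.append(w[np.isfinite(w).all(1)])
    W=np.concatenate(W); D=np.c_[(W-C)@EX,(W-C)@EY,W[:,2]]; H=D[(D[:,2]>.094)&(D[:,2]<.14)&(abs(D[:,0])<.06)&(abs(D[:,1])<.115)]
    for y in np.arange(-.1,.11,.02):
        h=H[abs(H[:,1]-y)<.01]
        if len(h)>4: print("y",round(y,2),len(h),"x med",np.median(h[:,0]).round(4),"ztop",np.percentile(h[:,2],85).round(4))
    print("yrange",H[:,1].min().round(3),H[:,1].max().round(3))
E
python3 -c "
from h import *
where(); bar()"
```

```text
t 5.33 tcp [ 0.5811 -0.1785  0.104 ] drawer xy 0.0058 0.0561 tooly yaw -10.5 down -1.0 F [0.8 0.2 0.3] gap 0.0337
y -0.08 68 x med 0.0284 ztop 0.106
y -0.06 97 x med 0.0232 ztop 0.1091
y -0.04 95 x med 0.0155 ztop 0.1125
y -0.02 93 x med 0.0084 ztop 0.1155
y 0.0 86 x med 0.0008 ztop 0.1191
y 0.02 86 x med -0.0065 ztop 0.1232
y 0.04 96 x med -0.0127 ztop 0.1277
y 0.06 73 x med -0.0203 ztop 0.1348
y 0.08 46 x med -0.0326 ztop 0.1307
yrange -0.083 0.083
```

```bash
python3 -c "
from h import *
a=cams.camera('scene')['pixels'][200:340,130:290]; b=cams.camera('side')['pixels'][180:320,250:410]
cv2.imwrite('pics/c2.png',np.hstack([cv2.resize(a,(400,350),interpolation=2),cv2.resize(b,(400,350),interpolation=2)]))"
```

```text
(no output)
```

View pics/c2.png

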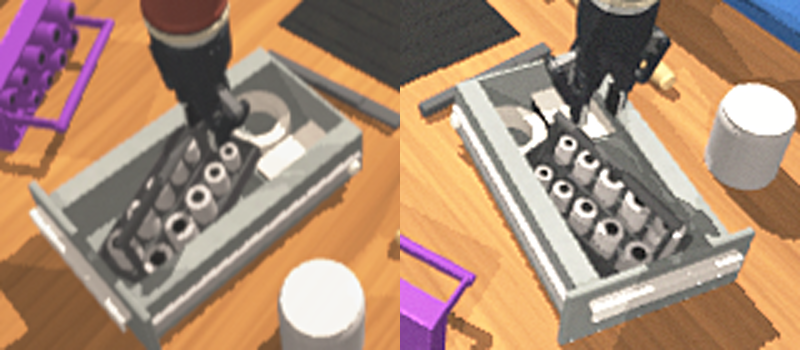

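```bash
python3 -c "
from h import *
p=cams.camera('wrist'); cv2.imwrite('pics/w3.png',p['pixels'])
w=cloud(p).reshape(-1,3); W=w[np.isfinite(w).all(1)]
D=np.c_[(W-C)@EX,(W-C)@EY,W[:,2]]; H=D[(D[:,2]>.097)&(D[:,2]<.16)&(abs(D[:,0])<.08)&(abs(D[:,1])<.115)]
for y in np.arange(-.08,.11,.02):
  h=H[abs(H[:,1]-y)<.006]; 
  if len(h): print(round(y,2),len(h),[(round(x,3),h[abs(h[:,0]-x)<.004][:,2].max().round(3)) for x in np.arange(-.064,.07,.008) if (abs(h[:,0]-x)<.004).any()])
"
```

```text
-0.02 193 [(np.float64(0.0), np.float64(0.117)), (np.float64(0.008), np.float64(0.118)), (np.float64(0.016), np.float64(0.115))]
0.0 254 [(np.float64(-0.008), np.float64(0.121)), (np.float64(0.0), np.float64(0.121)), (np.float64(0.008), np.float64(0.119))]
0.02 297 [(np.float64(-0.016), np.float64(0.124)), (np.float64(-0.008), np.float64(0.125)), (np.float64(0.0), np.float64(0.123))]
0.04 241 [(np.float64(-0.016), np.float64(0.16)), (np.float64(-0.008), np.float64(0.127)), (np.float64(0.024), np.float64(0.16))]
0.06 854 [(np.float64(-0.032), np.float64(0.13)), (np.float64(-0.024), np.float64(0.16)), (np.float64(-0.016), np.float64(0.16)), (np.float64(0.024), np.float64(0.16)), (np.float64(0.032), np.float64(0.16))]
0.08 762 [(np.float64(-0.04), np.float64(0.126)), (np.float64(-0.032), np.float64(0.134)), (np.float64(-0.024), np.float64(0.134))]
```

View pics/w3.png

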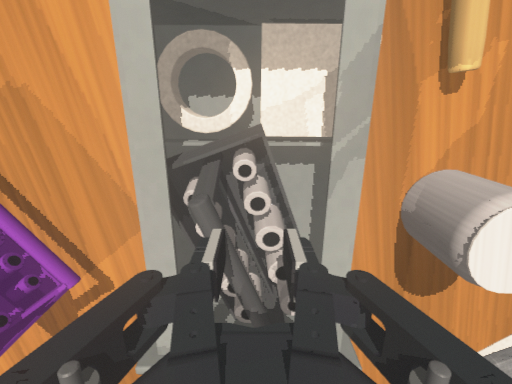

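The bar (205,205)–(255,290) lies between the fingers and just touches the left one at (212,250). I'll keep pushing.

Emit:
{"op": "step_arm", "data": {
  "series": [
    [[-0.2, 0, 0.1, 0.05, 0, 0, 0], [-0.2, 0, 0.1, 0.05, 0, 0, 0], [-0.2, 0, 0.1, 0, 0, 0, 0], [-0.2, 0, 0.1, 0, 0, 0, 0], [-0.2, 0, 0.1, 0, 0, 0, 0]]
  ]
}}

```text
t: 6.0
tcp_pos: [0.6004, -0.182, 0.0993]
tool_rot: [-0.0, 0.769, 0.64, 0.0]
contact_force: [-0.3, 0.1, -0.1]
finger_gap: 0.0342
finger_force: 0.0
```

```bash
python3 -c "
from h import *
where(); bar()"
```

```text
t 6.0 tcp [ 0.6004 -0.182   0.0993] drawer xy 0.0254 0.0563 tooly yaw -10.5 down -1.0 F [-0.3  0.1 -0.1] gap 0.0342
y -0.08 68 x med 0.0288 ztop 0.1055
y -0.06 97 x med 0.0229 ztop 0.1093
y -0.04 92 x med 0.0161 ztop 0.1118
y -0.02 96 x med 0.008 ztop 0.1155
y 0.0 85 x med 0.0007 ztop 0.1193
y 0.02 88 x med -0.0061 ztop 0.1231
y 0.04 108 x med -0.0111 ztop 0.1348
y 0.06 90 x med -0.0176 ztop 0.1367
y 0.08 42 x med -0.0328 ztop 0.1306
yrange -0.083 0.082
```

```bash
python3 -c "
from h import *
ims=[]
for n in ('scene','side'):
    p=cams.camera(n); w=cloud(p); T=np.linalg.inv(p['world_from_camera']); K=p['mtx']
    im=p['pixels'].copy()
    s=get_state()
    def pr(q):
        c=T[:3,:3]@q+T[:3,3]; u=K@c/c[2]; return u[:2]
    c0=pr(s['tcp_pos']); im=cv2.resize(im,None,fx=6,fy=6,interpolation=cv2.INTER_CUBIC)
    col=[(0,0,255),(0,255,0),(255,0,0)]
    M=rot(s).as_matrix()
    for k,q in enumerate([s['tcp_pos'], s['tcp_pos']+M[:,1]*s['finger_gap']/2, s['tcp_pos']-M[:,1]*s['finger_gap']/2]):
        cv2.circle(im,tuple(int(v*6) for v in pr(q)),4,col[k],-1)
    x,y=(c0*6).astype(int); ims.append(im[y-250:y+250,x-200:x+200])
cv2.imwrite('pics/c4.png',np.hstack(ims))"
```

```text
(no output)
```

View pics/c4.png

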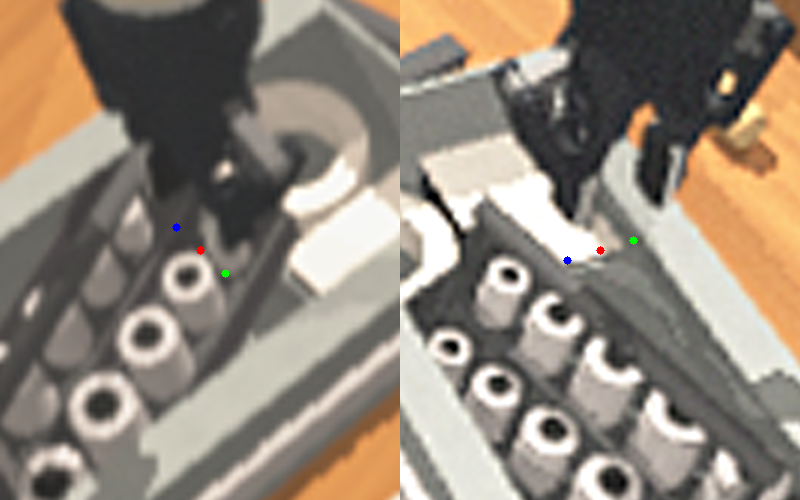

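```bash
python3 -c "
from h import *
where()
for n in ('scene','side','wrist'):
    w=cloud(cams.camera(n)).reshape(-1,3); W=w[np.isfinite(w).all(1)]
    D=np.c_[(W-C)@EX-.0254,(W-C)@EY-.0563,W[:,2]]
    D=D[(abs(D[:,0])<.07)&(abs(D[:,1])<.05)&(D[:,2]>.1)&(D[:,2]<.2)]
    print(n)
    for z in np.arange(.1,.17,.006):
        h=D[abs(D[:,2]-z)<.003]; L=h[h[:,0]<0]; Rr=h[h[:,0]>=0]
        f=lambda a: np.r_[len(a),(np.percentile(a[:,0],[5,95])*1000).round(),(np.percentile(a[:,1],[5,95])*1000).round()].tolist() if len(a) else None
        print(round(z,3),'L',f(L),'R',f(Rr))
"
```

```text
t 6.2 tcp [ 0.6001 -0.1819  0.0993] drawer xy 0.0251 0.0563 tooly yaw -10.5 down -1.0 F [-0.1 -0.6 -0.7] gap 0.0343
scene
0.1 L None R None
0.106 L None R None
0.112 L [7.0, -24.0, -19.0, -47.0, -33.0] R None
0.118 L [44.0, -35.0, -21.0, -49.0, -10.0] R None
0.124 L [51.0, -44.0, -26.0, -38.0, -0.0] R None
0.13 L [8.0, -42.0, -15.0, -10.0, 4.0] R [1.0, 26.0, 26.0, -7.0, -7.0]
0.136 L [10.0, -19.0, -15.0, -11.0, 3.0] R [8.0, 23.0, 30.0, -10.0, 3.0]
0.142 L [7.0, -18.0, -15.0, -10.0, -0.0] R [10.0, 20.0, 33.0, -11.0, 5.0]
0.148 L [9.0, -21.0, -15.0, -11.0, -0.0] R [8.0, 20.0, 32.0, -11.0, -2.0]
0.154 L [5.0, -17.0, -14.0, -11.0, -2.0] R [8.0, 24.0, 32.0, -11.0, -6.0]
0.16 L [9.0, -20.0, -15.0, -11.0, -0.0] R [4.0, 22.0, 28.0, -11.0, -7.0]
0.166 L [9.0, -21.0, -15.0, -12.0, -3.0] R [3.0, 23.0, 30.0, -11.0, -7.0]
side
0.1 L [5.0, -61.0, -49.0, 20.0, 23.0] R None
0.106 L [3.0, -61.0, -54.0, 20.0, 23.0] R None
0.112 L [7.0, -62.0, -36.0, -43.0, 22.0] R None
0.118 L [41.0, -61.0, -28.0, -49.0, 16.0] R None
0.124 L [76.0, -59.0, -32.0, -40.0, 19.0] R None
0.13 L [40.0, -58.0, -42.0, -5.0, 21
[... 561 characters left out ...]
, 22.0, 27.0] R None
0.112 L [88.0, -59.0, -21.0, -49.0, 27.0] R None
0.118 L [153.0, -50.0, -22.0, -50.0, 26.0] R None
0.124 L [435.0, -57.0, -39.0, -14.0, 27.0] R None
0.13 L [1122.0, -57.0, -41.0, -7.0, 25.0] R [31.0, 15.0, 18.0, -9.0, 11.0]
0.136 L [140.0, -55.0, -19.0, -7.0, 23.0] R [122.0, 15.0, 26.0, -7.0, 12.0]
0.142 L [169.0, -32.0, -19.0, -6.0, 11.0] R [162.0, 15.0, 28.0, -6.0, 12.0]
0.148 L [194.0, -32.0, -19.0, -7.0, 12.0] R [203.0, 15.0, 28.0, -6.0, 12.0]
0.154 L [214.0, -32.0, -19.0, -8.0, 12.0] R [213.0, 15.0, 28.0, -7.0, 12.0]
0.16 L [210.0, -32.0, -19.0, -6.0, 12.0] R [211.0, 15.0, 27.0, -6.0, 12.0]
0.166 L [354.0, -25.0, -19.0, -10.0, 12.0] R [353.0, 15.0, 21.0, -9.0, 12.0]
```

The fingertips in all three clouds end at z≈0.130, about 30 mm above the reported TCP (0.099). That is why they passed over the bar without touching it. I'll go back and descend deeper, treating the real tip as TCP+30 mm.

Emit:
{"op": "step_arm", "data": {
  "series": [
    [[-0.1, 0, 0, -0.4, 0, 0, 0], [-0.1, 0, -0.3, 0, 0, 0, 0], [-0.1, 0, -0.5, 0, 0, 0, 0], [-0.1, 0, -0.35, 0, 0, 0, 0], [-0.1, 0, 0, 0.3, 0, 0, 0], [-0.1, 0, 0, 0.4, 0, 0, 0], [-0.1, 0, 0, 0.3, 0, 0, 0], [-0.1, 0, 0, 0, 0, 0, 0]]
  ]
}}

```text
t: 7.02
tcp_pos: [0.5527, -0.1726, 0.0717]
tool_rot: [-0.002, 0.769, 0.64, -0.001]
contact_force: [-0.4, 0.8, 0.1]
finger_gap: 0.0387
finger_force: 0.0
```

Emit:
{"op": "step_arm", "data": {
  "series": [
    [[-0.1, 0, 0.1, 0, 0, 0, 0], [-0.1, 0, 0.1, 0, 0, 0, 0], [-0.1, 0, 0.1, 0, 0, 0, 0], [-0.1, 0, 0.1, 0, 0, 0, 0], [-0.1, 0, 0.1, 0, 0, 0, 0]]
  ]
}}

```text
t: 7.43
tcp_pos: [0.5749, -0.1771, 0.0757]
tool_rot: [-0.0, 0.769, 0.64, -0.0]
contact_force: [-1.4, 1.5, 0.4]
finger_gap: 0.0383
finger_force: 1.1
```

```bash
python3 -c "
from h import *
where(); bar()"
```

```text
t 7.43 tcp [ 0.5749 -0.1771  0.0757] drawer xy -0.0006 0.0564 tooly yaw -10.5 down -1.0 F [-1.4  1.5  0.4] gap 0.0383
y -0.08 63 x med 0.0296 ztop 0.1055
y -0.06 96 x med 0.0244 ztop 0.109
y -0.04 94 x med 0.0193 ztop 0.1123
y -0.02 91 x med 0.0128 ztop 0.1152
y 0.0 84 x med 0.0075 ztop 0.1188
y 0.02 86 x med 0.0007 ztop 0.1224
y 0.04 180 x med -0.0059 ztop 0.1327
y 0.06 118 x med -0.0007 ztop 0.1338
y 0.08 6 x med -0.0224 ztop 0.1038
yrange -0.082 0.084
```

Emit:
{"op": "step_arm", "data": {
  "series": [
    [[-0.1, 0, 0.1, 0, 0, 0, 0], [-0.1, 0, 0.1, 0, 0, 0, 0], [-0.1, 0, 0.1, 0, 0, 0, 0], [-0.1, 0, 0.1, 0, 0, 0, 0], [-0.1, 0, 0.1, 0, 0, 0, 0], [-0.1, 0, 0.1, 0, 0, 0, 0]]
  ]
}}

```text
t: 8.03
tcp_pos: [0.5884, -0.1788, 0.0747]
tool_rot: [-0.01, 0.768, 0.64, -0.007]
contact_force: [-50.2, 11.9, 34.7]
finger_gap: 0.0385
finger_force: 24.8
```

```bash
python3 -c "
from h import *
where(); bar()"
```

```text
t 8.03 tcp [ 0.5884 -0.1788  0.0747] drawer xy 0.013 0.0572 tooly yaw -10.4 down -0.9997 F [-50.2  11.9  34.7] gap 0.0385
y -0.08 55 x med 0.0404 ztop 0.1092
y -0.06 97 x med 0.037 ztop 0.1121
y -0.04 96 x med 0.0307 ztop 0.1157
y -0.02 91 x med 0.0253 ztop 0.1191
y 0.0 91 x med 0.0193 ztop 0.1225
y 0.02 86 x med 0.0144 ztop 0.1257
y 0.04 165 x med 0.0074 ztop 0.1302
y 0.06 136 x med 0.0293 ztop 0.1328
y 0.08 13 x med -0.0158 ztop 0.1076
yrange -0.079 0.087
```

The tray slid right and wedged against the right side, with a side force of 50 N. I'll back off and work the low end leftward instead.

Emit:
{"op": "step_arm", "data": {
  "series": [
    [[-0.1, 0, -0.3, 0, 0, 0, 0], [-0.1, 0, -0.2, 0, 0, 0, 0], [-0.1, 0, 0, -0.6, 0, 0, 0], [-0.1, 0, 0, -0.8, 0, 0, 0], [-0.1, -0.9, 0.2, 0, 0, 0, 0], [-0.1, -0.9, 0.3, 0, 0, 0, 0], [-0.1, -0.9, 0.3, 0, 0, 0, 0], [-0.1, 0, 0, 0, 0, 0, 0]]
  ]
}}

```text
t: 8.8
tcp_pos: [0.5914, -0.2972, 0.1324]
tool_rot: [0.003, 0.77, 0.638, -0.0]
contact_force: [-0.3, 0.9, 1.4]
finger_gap: 0.0385
finger_force: 0.0
```

```bash
python3 -c "
from h import *
where(); bar()"
```

```text
t 8.8 tcp [ 0.5914 -0.2972  0.1324] drawer xy 0.0379 -0.0586 tooly yaw -10.7 down -1.0 F [-0.3  0.9  1.4] gap 0.0385
y -0.08 52 x med 0.0297 ztop 0.1056
y -0.06 84 x med 0.026 ztop 0.1083
y -0.04 44 x med 0.0175 ztop 0.1118
y -0.02 50 x med 0.0132 ztop 0.1153
y 0.0 75 x med 0.0107 ztop 0.119
y 0.02 83 x med 0.0072 ztop 0.122
y 0.04 76 x med 0.0024 ztop 0.1247
y 0.06 80 x med -0.0027 ztop 0.1284
y 0.08 110 x med -0.0071 ztop 0.1306
yrange -0.08 0.09
```

Emit:
{"op": "step_arm", "data": {
  "series": [
    [[-0.2, 0, -0.3, 0.3, 0, 0, 0], [-0.2, 0, 0, 0.6, 0, 0, 0], [-0.2, 0, 0, 0.6, 0, 0, 0], [-0.2, 0, 0, 0.3, 0, 0, 0], [-0.2, 0, -0.1, 0, 0, 0, 0], [-0.2, 0, -0.1, 0, 0, 0, 0], [-0.2, 0, -0.1, 0, 0, 0, 0], [-0.2, 0, -0.1, 0, 0, 0, 0]]
  ]
}}

```text
t: 9.57
tcp_pos: [0.5639, -0.2854, 0.0614]
tool_rot: [0.002, 0.769, 0.64, 0.001]
contact_force: [1.9, -0.5, -0.9]
finger_gap: 0.0342
finger_force: 1.0
```

Emit:
{"op": "step_arm", "data": {
  "series": [
    [[-0.2, 0, -0.1, 0, 0, 0, 0], [-0.2, 0, -0.1, 0, 0, 0, 0], [-0.2, 0, -0.1, 0, 0, 0, 0], [-0.2, 0, -0.1, 0, 0, 0, 0]]
  ]
}}

```text
t: 9.9
tcp_pos: [0.5473, -0.2827, 0.0605]
tool_rot: [0.001, 0.769, 0.639, 0.0]
contact_force: [2.5, -2.9, 0.5]
finger_gap: 0.0341
finger_force: 1.5
```

```bash
python3 -c "
from h import *
where(); bar()"
```

```text
t 9.9 tcp [ 0.5473 -0.2827  0.0605] drawer xy -0.0081 -0.0525 tooly yaw -10.5 down -1.0 F [ 2.5 -2.9  0.5] gap 0.0341
y -0.08 73 x med 0.0028 ztop 0.1068
y -0.06 275 x med -0.0006 ztop 0.1354
y -0.04 63 x med 0.0055 ztop 0.1361
y -0.02 24 x med -0.0001 ztop 0.1154
y 0.0 49 x med 0.0004 ztop 0.1179
y 0.02 84 x med -0.0064 ztop 0.1213
y 0.04 81 x med -0.0081 ztop 0.124
y 0.06 74 x med -0.0114 ztop 0.1276
y 0.08 105 x med -0.0121 ztop 0.1297
yrange -0.084 0.09
```

Emit:
{"op": "step_arm", "data": {
  "series": [
    [[-0.2, 0, -0.1, 0, 0, 0, 0], [-0.2, 0, -0.1, 0, 0, 0, 0], [-0.2, 0, -0.1, 0, 0, 0, 0], [-0.2, 0, 0, 0, 0, 0, 0]]
  ]
}}

```text
t: 10.33
tcp_pos: [0.5351, -0.2797, 0.0599]
tool_rot: [0.0, 0.769, 0.64, 0.0]
contact_force: [4.4, -1.0, 2.3]
finger_gap: 0.0341
finger_force: 2.1
```

```bash
python3 -c "
from h import *
where(); bar()"
```

```text
t 10.33 tcp [ 0.5351 -0.2797  0.0599] drawer xy -0.0206 -0.0518 tooly yaw -10.5 down -1.0 F [ 4.4 -1.   2.3] gap 0.0341
y -0.08 91 x med -0.0079 ztop 0.1109
y -0.06 265 x med -0.0125 ztop 0.1351
y -0.04 58 x med -0.0049 ztop 0.1335
y -0.02 23 x med -0.0099 ztop 0.1207
y 0.0 42 x med -0.0106 ztop 0.1227
y 0.02 75 x med -0.0177 ztop 0.1262
y 0.04 76 x med -0.0202 ztop 0.1294
y 0.06 75 x med -0.0216 ztop 0.1321
y 0.08 103 x med -0.023 ztop 0.134
yrange -0.086 0.089
```

Emit:
{"op": "step_arm", "data": {
  "series": [
    [[-0.2, 0, 0.25, 0, 0, 0, 0], [-0.2, 0, 0, -0.8, 0, 0, 0], [-0.2, 0, 0, -0.8, 0, 0, 0], [-0.2, 0.7, -0.1, 0, 0, 0, 0], [-0.2, 1, -0.1, 0, 0, 0, 0], [-0.2, 1, 0, 0, 0, 0, 0], [-0.2, 0, 0, 0, 0, 0, 0]]
  ]
}}

```text
t: 11.02
tcp_pos: [0.5554, -0.167, 0.1218]
tool_rot: [-0.003, 0.767, 0.641, -0.0]
contact_force: [0.3, -1.1, 0.1]
finger_gap: 0.0342
finger_force: 0.0
```

```bash
python3 -c "
from h import *
where(); bar()"
```

```text
t 11.02 tcp [ 0.5554 -0.167   0.1218] drawer xy -0.0216 0.0627 tooly yaw -10.2 down -1.0 F [ 0.3 -1.1  0.1] gap 0.0342
y -0.08 81 x med -0.0037 ztop 0.1064
y -0.06 90 x med -0.0041 ztop 0.1091
y -0.04 89 x med -0.005 ztop 0.1123
y -0.02 83 x med -0.0062 ztop 0.1156
y 0.0 82 x med -0.0071 ztop 0.1185
y 0.02 80 x med -0.0093 ztop 0.1219
y 0.04 78 x med -0.0094 ztop 0.1249
y 0.06 70 x med -0.0099 ztop 0.1275
y 0.08 78 x med -0.0101 ztop 0.1296
yrange -0.087 0.087
```

Emit:
{"op": "step_arm", "data": {
  "series": [
    [[-1, 0.7, 0.3, 0, 0, 0, 0], [-1, 0.7, 0, 0, 0, 0, 0], [-1, 0, 0, 0.5, 0, 0, 0], [-1, 0, 0, 0.5, 0, 0, 0], [-1, 0, 0, 0.4, 0, 0, 0], [-1, -0.1, 0, 0, 0, 0, 0], [-1, -0.1, 0, 0, 0, 0, 0], [-1, -0.1, 0, 0, 0, 0, 0]]
  ]
}}

```text
t: 11.78
tcp_pos: [0.5765, -0.1341, 0.0679]
tool_rot: [-0.0, 0.769, 0.639, -0.0]
contact_force: [0.8, 5.0, 1.1]
finger_gap: -0.0003
finger_force: 2.9
```

Emit:
{"op": "step_arm", "data": {
  "series": [
    [[-1, -0.1, 0, 0, 0, 0, 0], [-1, -0.1, 0, 0, 0, 0, 0], [-1, -0.1, 0, 0, 0, 0, 0]]
  ]
}}

```text
t: 12.03
tcp_pos: [0.5749, -0.145, 0.0685]
tool_rot: [0.0, 0.769, 0.639, 0.001]
contact_force: [0.1, 3.9, -0.6]
finger_gap: -0.0
finger_force: 2.2
```

```bash
python3 -c "
from h import *
where(); bar()"
```

```text
t 12.03 tcp [ 0.5749 -0.145   0.0685] drawer xy -0.0065 0.088 tooly yaw -10.5 down -1.0 F [ 0.1  3.9 -0.6] gap -0.0
y -0.1 43 x med -0.0031 ztop 0.1059
y -0.08 92 x med -0.0028 ztop 0.1085
y -0.06 92 x med -0.0045 ztop 0.1111
y -0.04 83 x med -0.0043 ztop 0.115
y -0.02 85 x med -0.0062 ztop 0.1175
y 0.0 85 x med -0.0079 ztop 0.1202
y 0.02 82 x med -0.0092 ztop 0.1237
y 0.04 76 x med -0.0094 ztop 0.1273
y 0.06 80 x med -0.0123 ztop 0.13
y 0.08 147 x med -0.007 ztop 0.1313
y 0.1 7 x med -0.0207 ztop 0.1181
yrange -0.1 0.093
```

Emit:
{"op": "step_arm", "data": {
  "series": [
    [[-1, -0.1, 0, 0, 0, 0, 0], [-1, -0.1, 0, 0, 0, 0, 0], [-1, 0, 0, 0, 0, 0, 0]]
  ]
}}

```text
t: 12.38
tcp_pos: [0.5764, -0.1494, 0.0699]
tool_rot: [0.001, 0.769, 0.64, 0.004]
contact_force: [7.4, 17.6, 6.3]
finger_gap: 0.0001
finger_force: 9.0
```

```bash
python3 -c "
from h import *
where(); bar()"
```

```text
t 12.38 tcp [ 0.5764 -0.1494  0.0699] drawer xy -0.0042 0.0838 tooly yaw -10.5 down -1.0 F [ 7.4 17.6  6.3] gap 0.0001
y -0.1 65 x med -0.0032 ztop 0.1053
y -0.08 91 x med -0.0029 ztop 0.1088
y -0.06 90 x med -0.0033 ztop 0.1111
y -0.04 90 x med -0.005 ztop 0.1155
y -0.02 83 x med -0.0054 ztop 0.1184
y 0.0 89 x med -0.0065 ztop 0.1221
y 0.02 79 x med -0.0075 ztop 0.1251
y 0.04 77 x med -0.0079 ztop 0.1282
y 0.06 107 x med -0.0089 ztop 0.1317
y 0.08 112 x med -0.0016 ztop 0.1328
yrange -0.101 0.091
```

Emit:
{"op": "step_arm", "data": {
  "series": [
    [[-1, 0.3, 0, 0, 0, 0, 0], [-1, 0, 0, 0, 0, 0, 0]]
  ]
}}

```text
t: 12.65
tcp_pos: [0.5755, -0.1388, 0.0677]
tool_rot: [-0.0, 0.768, 0.64, 0.0]
contact_force: [0.3, 3.7, -0.2]
finger_gap: -0.0001
finger_force: 1.7
```

```bash
python3 -c "
from h import *
where(); bar()
p=cams.camera('scene'); q=cams.camera('side')
a=p['pixels'][210:330,135:285]; b=q['pixels'][180:320,255:395]
cv2.imwrite('pics/c5.png',np.hstack([cv2.resize(a,(400,320),interpolation=2),cv2.resize(b,(400,320),interpolation=2)]))"
```

```text
t 12.65 tcp [ 0.5755 -0.1388  0.0677] drawer xy -0.0071 0.0941 tooly yaw -10.4 down -1.0 F [ 0.3  3.7 -0.2] gap -0.0001
y -0.1 21 x med -0.0018 ztop 0.1044
y -0.08 94 x med -0.003 ztop 0.1064
y -0.06 90 x med -0.0038 ztop 0.1077
y -0.04 85 x med -0.0049 ztop 0.1097
y -0.02 81 x med -0.0058 ztop 0.1103
y 0.0 82 x med -0.0068 ztop 0.1117
y 0.02 75 x med -0.0075 ztop 0.1132
y 0.04 75 x med -0.0095 ztop 0.1149
y 0.06 74 x med -0.0097 ztop 0.1157
y 0.08 166 x med -0.0078 ztop 0.1288
y 0.1 18 x med -0.0213 ztop 0.121
yrange -0.093 0.1
```

View pics/c5.png

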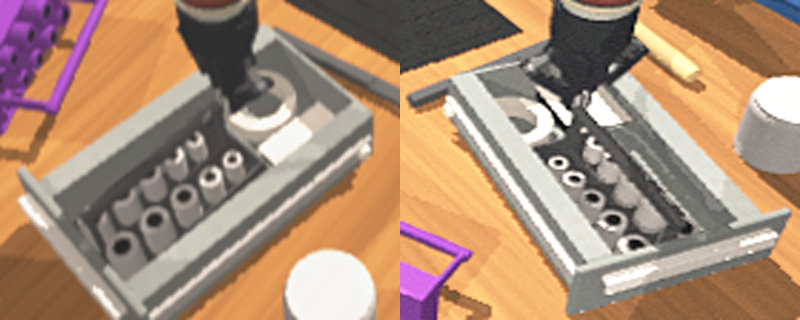

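The crop shows the tray square in the bay and mostly down. The gripper is still leaning on the post at the +y end. I'll retreat fully.

Emit:
{"op": "step_arm", "data": {
  "series": [
    [[-1, 0.3, 0, 0, 0, 0, 0], [-1, 0.2, 0, 0, 0, 0, 0], [-1, 0, 0, -0.8, 0, 0, 0], [-1, 0, 0, -0.8, 0, 0, 0], [-1, 0, 0, 0, 0, 0, 0]]
  ]
}}

```text
t: 13.27
tcp_pos: [0.5829, -0.1223, 0.1386]
tool_rot: [0.005, 0.769, 0.64, 0.002]
contact_force: [1.2, -0.0, 1.8]
finger_gap: 0.0
finger_force: 0.0
```

```bash
python3 -c "
from h import *
where(); bar()"
```

```text
t 13.27 tcp [ 0.5829 -0.1223  0.1386] drawer xy -0.0029 0.1117 tooly yaw -10.4 down -0.9999 F [ 1.2 -0.   1.8] gap 0.0
y -0.08 87 x med -0.0027 ztop 0.1045
y -0.06 85 x med -0.0037 ztop 0.105
y -0.04 82 x med -0.0055 ztop 0.1049
y -0.02 78 x med -0.0057 ztop 0.1054
y 0.0 76 x med -0.0073 ztop 0.105
y 0.02 73 x med -0.0077 ztop 0.1049
y 0.04 70 x med -0.0093 ztop 0.1052
y 0.06 71 x med -0.0097 ztop 0.105
y 0.08 62 x med -0.0112 ztop 0.1047
yrange -0.088 0.087
```

The tray is flat: the bar top is at 0.105 along its whole length, with 3° of yaw left relative to the drawer. Next I'll grasp at the centre of mass, 15 mm towards −y.

Emit:
{"op": "step_arm", "data": {
  "series": [
    [[0, -0.8, 0, 0, 0, 0, -0.5], [0, -0.8, -0.05, 0, 0, 0, 0], [0, -0.8, -0.05, 0, 0, 0, 0], [0, -0.75, -0.05, 0, 0, 0, 0], [0, 0, 0, 0.6, 0, 0, 0], [0, 0, 0, 0.6, 0, 0, 0], [0, 0, 0, 0, 0, 0, 0]]
  ]
}}

```text
t: 13.95
tcp_pos: [0.5501, -0.2433, 0.0766]
tool_rot: [-0.005, 0.752, 0.659, -0.002]
contact_force: [-0.8, 0.6, -0.5]
finger_gap: 0.0426
finger_force: 0.0
```

```bash
python3 -c "
from h import *
where(); plan(C-.006*EX-.015*EY+[0,0,.052])
p=cams.camera('wrist'); cv2.imwrite('pics/w6.png',p['pixels'])
w=cloud(p).reshape(-1,3); W=w[np.isfinite(w).all(1)]; s=get_state(); q=(W-s['tcp_pos'])@rot(s).as_matrix()
f=q[(abs(q[:,0])<.012)&(abs(q[:,1])>.02)&(abs(q[:,1])<.03)&(q[:,2]>-.06)&(q[:,2]<0.02)]
print('finger tip z rel tcp (neg=behind)',np.percentile(f[:,2],[90,98,100]),np.histogram(f[:,2],np.arange(-.06,.021,.005))[0])"
```

```text
t 13.95 tcp [ 0.5501 -0.2433  0.0766] drawer xy -0.0127 -0.0132 tooly yaw -7.6 down -0.9999 F [-0.8  0.6 -0.5] gap 0.0426
shift units [-0.06  0.17  0.61]
finger tip z rel tcp (neg=behind) [-0.03536058 -0.03191158 -0.0284333 ] [231 217 197 191 157  91   7   0   0   0   0   0   0   0   0   0]
```

Emit:
{"op": "step_arm", "data": {
  "series": [
    [[0, -0.05, 0.17, 0.3, 0, 0, 0], [0, 0, 0, 0.3, 0, 0, 0], [0, 0, 0, 0, 0, 0, 0], [-1, 0, 0, 0, 0, 0, 0], [-1, 0, 0, 0, 0, 0, 0], [-1, 0, 0, 0, 0, 0, 0], [-1, 0, 0, 0, 0, 0, 0], [-1, 0, 0, 0, 0, 0, 0]]
  ]
}}

```text
t: 14.67
tcp_pos: [0.5607, -0.2475, 0.0604]
tool_rot: [-0.0, 0.752, 0.66, -0.0]
contact_force: [-4.5, 1.5, 4.3]
finger_gap: 0.0116
finger_force: 58.5
```

```bash
python3 -c "
from h import *
s=where();print(s['finger_force'],s['wrist_torque']); bar()"
```

```text
t 14.67 tcp [ 0.5607 -0.2475  0.0604] drawer xy -0.0015 -0.0155 tooly yaw -7.5 down -1.0 F [-4.5  1.5  4.3] gap 0.0116
58.46510946750641 [ 0.30357592  0.81991641 -0.0176711 ]
y -0.08 90 x med 0.0015 ztop 0.1073
y -0.06 85 x med 0.0009 ztop 0.1081
y -0.04 83 x med 0.0005 ztop 0.1078
y -0.02 259 x med 0.0023 ztop 0.1362
y 0.0 8 x med 0.0148 ztop 0.1397
y 0.02 20 x med -0.0012 ztop 0.1076
y 0.04 44 x med -0.0001 ztop 0.1068
y 0.06 68 x med -0.0052 ztop 0.1075
y 0.08 64 x med -0.0057 ztop 0.1082
yrange -0.088 0.091
```

The gap of 11.6 mm is below the 14 mm bar, so the pads sit off its axis. I'll regrip about 7 mm deeper.

Emit:
{"op": "step_arm", "data": {
  "series": [
    [[0, 0, 0, 0, 0, 0, 0], [0, 0, 0, 0, 0, 0, 0], [0, 0, 0, 0.1, 0, 0, 0], [0, 0, 0, 0.1, 0, 0, 0], [0, 0, 0, 0, 0, 0, 0], [0, 0, 0, 0, 0, 0, 0], [0, 0, 0, 0, 0, 0, 0]]
  ]
}}

```text
t: 15.35
tcp_pos: [0.5612, -0.2478, 0.0513]
tool_rot: [-0.0, 0.752, 0.659, 0.0]
contact_force: [0.2, -0.3, -0.1]
finger_gap: 0.043
finger_force: 0.0
```

Emit:
{"op": "step_arm", "data": {
  "series": [
    [[-1, 0, 0, 0, 0, 0, 0], [-1, 0, 0, 0, 0, 0, 0], [-1, 0, 0, 0, 0, 0, 0], [-1, 0, 0, 0, 0, 0, 0], [-1, 0, 0, 0, 0, 0, 0], [-1, 0, 0, 0, 0, 0, 0]]
  ]
}}

```text
t: 15.85
tcp_pos: [0.5603, -0.2477, 0.0516]
tool_rot: [-0.001, 0.752, 0.659, -0.001]
contact_force: [-5.4, 1.0, 4.4]
finger_gap: 0.0123
finger_force: 58.4
```

```bash
python3 -c "
from h import *
s=where();print(s['finger_force'],s['wrist_torque']); bar()"
```

```text
t 15.85 tcp [ 0.5603 -0.2477  0.0516] drawer xy -0.0018 -0.0157 tooly yaw -7.5 down -1.0 F [-5.4  1.   4.4] gap 0.0123
58.4082967042923 [ 9.85943840e-02  7.36082359e-01 -5.82709237e-05]
y -0.08 92 x med 0.0014 ztop 0.1075
y -0.06 87 x med 0.001 ztop 0.1072
y -0.04 87 x med 0.0003 ztop 0.108
y -0.02 284 x med 0.0024 ztop 0.1342
y 0.0 14 x med -0.0212 ztop 0.1352
y 0.02 33 x med -0.0013 ztop 0.1072
y 0.04 49 x med -0.003 ztop 0.1072
y 0.06 70 x med -0.0061 ztop 0.1077
y 0.08 61 x med -0.0052 ztop 0.1074
yrange -0.088 0.091
```

Emit:
{"op": "step_arm", "data": {
  "series": [
    [[-1, 0, 0, -0.1, 0, 0, 0], [-1, 0, 0, -0.1, 0, 0, 0.25], [-1, 0, 0.05, 0, 0, 0, 0.25], [-1, 0, 0, 0, 0, 0, 0], [-1, 0, 0, 0, 0, 0, 0]]
  ]
}}

```text
t: 16.37
tcp_pos: [0.5626, -0.2476, 0.0584]
tool_rot: [-0.001, 0.768, 0.64, -0.0]
contact_force: [-0.7, -0.1, -6.2]
finger_gap: 0.012
finger_force: 58.5
```

```bash
python3 -c "
from h import *
s=where();print(s['finger_force'],s['wrist_torque']); bar()"
```

```text
t 16.37 tcp [ 0.5626 -0.2476  0.0584] drawer xy 0.0004 -0.0152 tooly yaw -10.4 down -1.0 F [-0.7 -0.1 -6.2] gap 0.012
58.482645750045776 [ 0.00506561 -0.01774897 -0.00529532]
y -0.08 96 x med 0.0005 ztop 0.114
y -0.06 88 x med 0.001 ztop 0.1144
y -0.04 83 x med 0.0012 ztop 0.1146
y -0.02 267 x med 0.0037 ztop 0.1374
y 0.0 12 x med -0.0012 ztop 0.1395
y 0.02 39 x med 0.0026 ztop 0.1144
y 0.04 46 x med 0.0048 ztop 0.1134
y 0.06 68 x med 0.0004 ztop 0.1145
y 0.08 73 x med 0.0007 ztop 0.1135
yrange -0.087 0.091
```

Lifted level, square and centred in the mouth. Now straight up.

Emit:
{"op": "step_arm", "data": {
  "series": [
    [[-1, 0, 0, -0.2, 0, 0, 0], [-1, 0, 0, -0.3, 0, 0, 0], [-1, 0, 0, -0.4, 0, 0, 0], [-1, 0, 0, -0.5, 0, 0, 0], [-1, 0, 0, -0.5, 0, 0, 0], [-1, 0, 0, -0.5, 0, 0, 0], [-1, 0, 0, -0.4, 0, 0, 0], [-1, 0, 0, -0.2, 0, 0, 0]]
  ]
}}

```text
t: 17.13
tcp_pos: [0.5647, -0.249, 0.184]
tool_rot: [0.003, 0.769, 0.64, 0.001]
contact_force: [0.2, -0.7, -5.7]
finger_gap: 0.0117
finger_force: 58.7
```

```bash
cat >> h.py <<'E'
def barw(c,r=.13,zlo=.09,zhi=.3):
    "bar pose in world near c from both cameras, tray hanging: fit of thin bar away from the gripper"
    s=get_state(); W=[]
    for n in ("scene","side"):
        w=cloud(cams.camera(n)).reshape(-1,3); W.append(w[np.isfinite(w).all(1)])
    W=np.concatenate(W); M=rot(s).as_matrix(); q=(W-s["tcp_pos"])@M
    H=q[(abs(q[:,1])<.02)&(abs(q[:,0])<.12)&(abs(q[:,0]+.0)>.04)&(q[:,2]<-.035)&(q[:,2]>-.07)]
    for a in np.arange(-.09,.12,.02):
        h=H[abs(H[:,0]-a)<.01]
        if len(h)>4: print("along",round(a,2),len(h),"lat",np.median(h[:,1]).round(4),"top z",np.percentile(s["tcp_pos"][2]-h[:,2],85).round(4))
    print("along range",H[:,0].min().round(4),H[:,0].max().round(4))
E
python3 -c "
from h import *
s=where(); barw(s['tcp_pos']); plan([.5765,.2375-.015,s['tcp_pos'][2]])"
```

```text
t 17.13 tcp [ 0.5647 -0.249   0.184 ] drawer xy 0.0028 -0.0162 tooly yaw -10.5 down -1.0 F [ 0.2 -0.7 -5.7] gap 0.0117
along -0.07 96 lat 0.0 top z 0.2399
along -0.05 104 lat 0.0006 top z 0.2411
along 0.05 54 lat 0.0039 top z 0.2399
along 0.07 62 lat 0.0038 top z 0.2396
along 0.09 89 lat 0.0004 top z 0.2397
along 0.11 15 lat 0.0 top z 0.2394
along range -0.0723 0.1045
shift units [11.64 -1.85 -0.06]
```

Emit:
{"op": "step_arm", "data": {
  "series": [
    [[-1, 0.4, -0.05, 0, 0, 0, 0], [-1, 0.7, -0.1, 0, 0, 0, 0], [-1, 0.8, -0.1, 0, 0, 0, 0], [-1, 0.8, -0.15, 0, 0, 0, 0], [-1, 0.8, -0.15, 0, 0, 0, 0], [-1, 0.8, -0.15, 0, 0, 0, 0], [-1, 0.8, -0.15, 0, 0, 0, 0], [-1, 0.8, -0.15, 0, 0, 0, 0]]
  ]
}}

```text
t: 17.9
tcp_pos: [0.5653, -0.0067, 0.1778]
tool_rot: [-0.001, 0.769, 0.64, -0.001]
contact_force: [0.1, -0.2, -6.6]
finger_gap: 0.0118
finger_force: 58.7
```

Emit:
{"op": "step_arm", "data": {
  "series": [
    [[-1, 0.8, -0.15, 0, 0, 0, 0], [-1, 0.8, -0.15, 0, 0, 0, 0], [-1, 0.8, -0.15, 0, 0, 0, 0], [-1, 0.8, -0.15, 0, 0, 0, 0], [-1, 0.8, -0.15, 0, 0, 0, 0], [-1, 0.8, -0.1, 0, 0, 0, 0], [-1, 0.6, -0.1, 0, 0, 0, 0], [-1, 0.4, 0, 0, 0, 0, 0]]
  ]
}}

```text
t: 18.57
tcp_pos: [0.5696, 0.2293, 0.1776]
tool_rot: [-0.001, 0.768, 0.641, -0.001]
contact_force: [0.2, 0.2, -6.7]
finger_gap: 0.0121
finger_force: 58.7
```

Emit:
{"op": "step_arm", "data": {
  "series": [
    [[-1, 0, 0, 0, 0, 0, -0.35], [-1, 0, 0, 0, 0, 0, -0.5], [-1, 0, 0, 0, 0, 0, -0.5], [-1, 0, 0, 0, 0, 0, -0.4], [-1, 0, 0, 0, 0, 0, 0], [-1, 0, 0, 0, 0, 0, 0]]
  ]
}}

```text
t: 19.07
tcp_pos: [0.5711, 0.2258, 0.1784]
tool_rot: [-0.0, 0.708, 0.707, -0.001]
contact_force: [0.6, 0.2, -5.9]
finger_gap: 0.012
finger_force: 58.7
```

```bash
python3 -c "
from h import *
s=where(); barw(s['tcp_pos']); plan([.5765,.2375-.016,s['tcp_pos'][2]])"
```

```text
t 19.07 tcp [0.5711 0.2258 0.1784] drawer xy -0.0791 0.4516 tooly yaw -0.1 down -1.0 F [ 0.6  0.2 -5.9] gap 0.012
along -0.07 73 lat -0.0003 top z 0.2324
along -0.05 43 lat -0.0 top z 0.2338
along 0.05 13 lat 0.0045 top z 0.2342
along 0.07 9 lat 0.0004 top z 0.2334
along range -0.0729 0.1029
shift units [-0.11  0.13  0.01]
```

Emit:
{"op": "step_arm", "data": {
  "series": [
    [[-1, -0.1, 0.13, 0.2, 0, 0, 0], [-1, 0, 0, 0.4, 0, 0, 0], [-1, 0, 0, 0.5, 0, 0, 0], [-1, 0, 0, 0.5, 0, 0, 0], [-1, 0, 0, 0.5, 0, 0, 0], [-1, 0, 0, 0.4, 0, 0, 0], [-1, 0, 0, 0.2, 0, 0, 0], [-1, 0, 0, 0, 0, 0, 0]]
  ]
}}

```text
t: 19.83
tcp_pos: [0.5748, 0.2214, 0.0682]
tool_rot: [-0.001, 0.707, 0.707, -0.002]
contact_force: [-0.2, -0.6, -6.9]
finger_gap: 0.012
finger_force: 58.7
```

```bash
python3 -c "
from h import *
s=where(); barw(s['tcp_pos']); plan([.5765,.2375-.0155,s['tcp_pos'][2]])"
```

```text
t 19.83 tcp [0.5748 0.2214 0.0682] drawer xy -0.0746 0.4479 tooly yaw -0.0 down -1.0 F [-0.2 -0.6 -6.9] gap 0.012
along -0.07 57 lat -0.0 top z 0.1241
along -0.05 38 lat 0.0 top z 0.1257
along 0.05 19 lat 0.005 top z 0.1255
along 0.07 6 lat 0.0021 top z 0.1246
along 0.09 11 lat 0.0052 top z 0.1238
along 0.11 6 lat 0.0065 top z 0.1214
along range -0.0735 0.1058
shift units [-0.   -0.02  0.09]
```

Emit:
{"op": "step_arm", "data": {
  "series": [
    [[-1, 0, 0, 0.15, 0, 0, 0], [-1, 0, 0, 0.12, 0, 0, 0], [-1, 0, 0, 0.08, 0, 0, 0], [-1, 0, 0, 0.05, 0, 0, 0], [-1, 0, 0, 0, 0, 0, 0]]
  ]
}}

```text
t: 20.35
tcp_pos: [0.5764, 0.2222, 0.0549]
tool_rot: [-0.0, 0.707, 0.707, -0.0]
contact_force: [-0.3, 0.4, -6.8]
finger_gap: 0.012
finger_force: 58.7
```

Emit:
{"op": "step_arm", "data": {
  "series": [
    [[-1, 0, 0, 0.03, 0, 0, 0], [-1, 0, 0, 0.03, 0, 0, 0], [-1, 0, 0, 0, 0, 0, 0], [-1, 0, 0, 0, 0, 0, 0]]
  ]
}}

```text
t: 20.68
tcp_pos: [0.5768, 0.2223, 0.053]
tool_rot: [0.0, 0.707, 0.707, -0.0]
contact_force: [0.0, 0.2, -5.7]
finger_gap: 0.0123
finger_force: 58.7
```

```bash
python3 -c "
from h import *
s=where(); barw(s['tcp_pos'])"
```

```text
t 20.68 tcp [0.5768 0.2223 0.053 ] drawer xy -0.0729 0.4492 tooly yaw 0.0 down -1.0 F [ 0.   0.2 -5.7] gap 0.0123
along -0.07 58 lat 0.0007 top z 0.1084
along -0.05 36 lat 0.0004 top z 0.1097
along 0.05 22 lat 0.0033 top z 0.1087
along 0.09 16 lat 0.0049 top z 0.1077
along 0.11 5 lat 0.0049 top z 0.1063
along range -0.0726 0.1057
```

Emit:
{"op": "step_arm", "data": {
  "series": [
    [[-1, 0, 0, 0.03, 0, 0, 0], [-1, 0, 0, 0.03, 0, 0, 0], [-1, 0, 0, 0, 0, 0, 0], [-1, 0, 0, 0, 0, 0, 0]]
  ]
}}

```text
t: 21.12
tcp_pos: [0.5769, 0.2223, 0.0515]
tool_rot: [0.0, 0.707, 0.707, 0.0]
contact_force: [-4.8, -1.0, 4.1]
finger_gap: 0.012
finger_force: 59.7
```

Emit:
{"op": "step_arm", "data": {
  "series": [
    [[-1, 0, 0, 0.03, 0, 0, 0], [-1, 0, 0, 0, 0, 0, 0], [-1, 0, 0, 0, 0, 0, 0]]
  ]
}}

```text
t: 21.37
tcp_pos: [0.5771, 0.2223, 0.0515]
tool_rot: [0.0, 0.707, 0.707, 0.0]
contact_force: [-8.1, -2.5, 9.8]
finger_gap: 0.0122
finger_force: 60.5
```

On the mat. I'll relieve the press a little, open, and rise.

Emit:
{"op": "step_arm", "data": {
  "series": [
    [[-1, 0, 0, -0.04, 0, 0, 0], [-1, 0, 0, 0, 0, 0, 0], [0, 0, 0, 0, 0, 0, 0], [0, 0, 0, 0, 0, 0, 0], [0, 0, 0, 0, 0, 0, 0], [0, 0, 0, 0, 0, 0, 0]]
  ]
}}

```text
t: 21.87
tcp_pos: [0.5775, 0.2224, 0.0514]
tool_rot: [0.0, 0.707, 0.707, 0.001]
contact_force: [0.6, -0.4, -0.0]
finger_gap: 0.0429
finger_force: 0.0
```

Emit:
{"op": "step_arm", "data": {
  "series": [
    [[0, 0, 0, -0.3, 0, 0, 0], [0, 0, 0, -0.6, 0, 0, 0], [0, 0, 0, -0.8, 0, 0, 0], [0, 0, 0, -0.8, 0, 0, 0], [0, 0, 0, -0.8, 0, 0, 0], [0, 0, 0, -0.8, 0, 0, 0], [0, 0, 0, 0, 0, 0, 0], [0, 0, 0, 0, 0, 0, 0]]
  ]
}}

```text
t: 22.53
tcp_pos: [0.5788, 0.2228, 0.2195]
tool_rot: [0.002, 0.707, 0.707, 0.003]
contact_force: [-0.7, -0.4, -0.2]
finger_gap: 0.0431
finger_force: 0.0
```

```bash
python3 -c "
from h import *
where(); W=[]; ims=[]
for n in ('scene','side'):
    p=cams.camera(n); ims.append(p['pixels'][90:350,60:460] if n=='scene' else p['pixels'][90:350,100:500]); w=cloud(p).reshape(-1,3); W.append(w[np.isfinite(w).all(1)])
W=np.concatenate(W); H=W[(abs(W[:,0]-.577)<.03)&(abs(W[:,1]-.237)<.11)&(W[:,2]>.09)&(W[:,2]<.12)]
for y in np.arange(.15,.34,.02):
    h=H[abs(H[:,1]-y)<.01]
    if len(h): print(round(y,2),len(h),np.median(h[:,0]).round(4),np.percentile(h[:,2],85).round(4))
print('y range',H[:,1].min(),H[:,1].max())
cv2.imwrite('pics/end.png',np.hstack(ims))"
```

```text
t 22.53 tcp [0.5788 0.2228 0.2195] drawer xy -0.071 0.4501 tooly yaw 0.0 down -1.0 F [-0.7 -0.4 -0.2] gap 0.0431
0.15 38 0.5738 0.1046
0.17 39 0.5714 0.1059
0.19 40 0.572 0.1057
0.21 40 0.5723 0.1052
0.23 37 0.5722 0.1052
0.25 36 0.5735 0.1057
0.27 33 0.5728 0.1053
0.29 30 0.574 0.1051
0.31 35 0.5727 0.1051
0.33 11 0.5727 0.1039
y range 0.1485990807849249 0.32508161437770655
```

View pics/end.png

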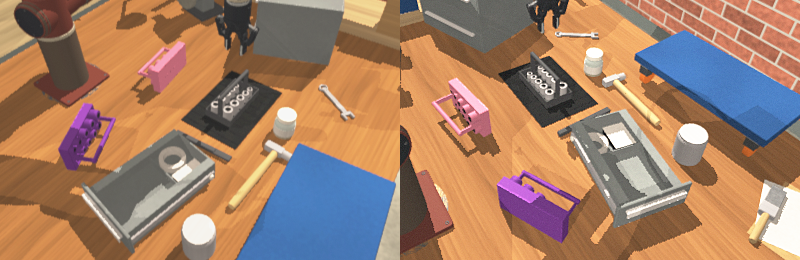

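The tray stands flat and level on the mat (left half 232,97), about 4 mm off its centre and parallel to it. The tape, block, chisel, hammer, tin and jar look undisturbed.

```bash
python3 -c "
from plant import r
print(r.finish_job())"
```

```text
the job is handed in; nothing more can be done
None
```

The tray was squared up, pushed off the divider until it dropped flat, lifted out level and set down on the mat about 4 mm off centre and parallel to it; the job was handed in after about 23 s, with no verdict returned. On the way one push wedged the tray against the drawer's right side and the side force reached about 50 N; if that counts as the arm or gripper body pressing, it is over the 40 N limit, though it was the finger pads pushing.

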